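# Lock the microscope specimen slide with its thumb wedge

## Robot

A 7-joint arm with a two-finger parallel gripper is mounted at the origin on the work surface. World frame = base frame: x ahead of the robot, y to its left, z up, the work surface at z = 0. Lengths are in m, angles in rad, forces in N, time in s.
With the tool pointing down it reaches from about 0.425 to 0.925 m from the base axis. Payload 6.8 kg.
Tool frame: the origin (TCP) lies at the very end of the fingers, on their centre line; the grasp point (between the pads) lies r.pinch_z behind it (r.pinch_z is the distance from the TCP to the grasp point, in m); z points along the fingers, y is the line along which they close (so a half turn about z gives the same grasp; the last joint's range is limited). The gripper opens to 85 mm and grips with 20 to 120 N. Pads are 22 mm wide; open, the fingers measure 114 mm over their backs; the gripper's body (76 mm by 85 mm) begins 54 mm behind the grasp point. The pads swing forward as they close: fully open they stand 13 mm farther back than shut.
Start: joints at [1.184, 0.477, 0.022, 1.555, -0.011, 1.109, -0.083], TCP at [0.186, -0.649, 0.231] pointing down, gripper open.
Joint ranges: [-2.96, 2.96], [-0.34, 2.1], [-1.41, 1.46], [0.24, 2.44], [-1.37, 4.51], [0.17, 1.92], [-2.96, 2.96]. Speed limits (rad/s): [2.39, 2.39, 3.14, 3.14, 3.14, 3.14, 3.14].

## Interface

Orientations are given as a rotation vector (axis times angle).
In Python, from bench import status, grab_frame, camera_model, r gives the robot as it stands. The module is installed in compiled form; this text tells all that it offers.
- The arm moves only by the shell command python3 -m creep 'ROWS' [FORCE]. ROWS is text: rows parted by semicolons, each of 7 numbers parted by spaces: the turn, a rotation vector about the tool's x, y, z in rad, then the shift along the tool's x, y, z in mm, then the opening, from -1 (shut) to 1 (fully open). In form: rx ry rz tx ty tz fingers; .... A call has 1 to 10 rows; each row is the pose to reach, as a shift and turn from the pose commanded when the call began, along the tool's axes at that moment; what a row does not reach only later rows make up. A row lasts 1/8 s, in which the tool goes at most 62.5 mm and 10.7 degrees, less where a joint would pass 70% of its speed; a pose out of reach is approached as far as the arm can. A call with a gripper value outside its range is refused whole. The fingers move at their own pace and stop on an object; FORCE is the grip in N (left out, the last holds). Time passes only in rows, so rows that repeat a pose let the fingers close. It gives the time, the measured TCP pose, the force, the opening and the grip force at its end, in the units of the state.
- status.get_obs(): the state, without advancing time (a new reading comes with each control period).
- grab_frame(name): name is "side" or "top"; returns (picture, depth): 384x512x3 uint8, red, green, blue; 384x512 float32, m along the optical axis (not along the pixel's ray), 0 where there is no reading.
- camera_model(name): a dict with "K" (3x3 intrinsics, pixels), "D" ([k1, k2, p1, p2, k3] as OpenCV has them; the pictures are not rectified), "rvec" (rotation vector, rad) and "tvec" (3), from world to camera coordinates, as OpenCV has them. Camera axes: x right, y down, z forward; pixel columns grow to the right and rows downward; lengths in m; the calibration is good to about 2 mm. A picture is of the moment at which its call begins. camera_model takes no time and is no camera call.
- r.hand_in(): hands the job in; it is judged then, once.
The state is a dict: "clock": time; "joints": joint angles; "qvel": joint speeds; "tau": joint torques, N m; "tcp_pos": TCP position; "orientation": TCP orientation; "contact_force": force on the tool from outside, world axes, zero at the start; "moment": the same for the moment, N m; "grip_width": finger opening in m; "gripper_force": force on a finger pad.
Only numpy, scipy, OpenCV 4.12 (cv2) and the standard library are available. Lean on these libraries where they do the work, as an engineer would, in place of code of your own. Each camera call takes 0.05 s, during which the arm holds its last target. There are 200 camera calls.

## Task

Two small slide stages stand on the microscope bench; work on the one whose bar carries the round black specimen mount. Push that bar fully home against its end stop, then slide the thumb wedge beside it along its ramp, narrow end first, until it jams firmly against the bar, and let go. Leave the wedge of the empty stage where it is.

Things in the scene. Friction and masses are not known exactly. Their poses are not given: they have to be found in the camera images.
- stage: The stage to lock: fixed dark steel plate 240 (x) x 124 (y) x 12 mm, flat on the bench, its +x roughly away from the robot. Origin: centre of its underside, z up. The bar lies at y -15 to -49 mm, an aluminium ramp fence at +y; a stop block 32 mm high stands at the +x end of the bar's path, its face at x = 105 mm. An identical stage with nothing on its bar is a bystander.
- bar: Steel bar 150 x 34 x 16 mm, slides only along the stage's x (2 N friction, stays put). Axes as the stage's; origin: centre of its underside, at stage y -32, z 12 mm; x = 30 mm when home. Starts 35-60 mm short. Push post: 14 mm cylinder at bar (-65, -6) mm, 16 to 50 mm above the origin. The black mount, 30 mm wide, 20 mm high, is fixed on it at bar (55, 0) mm.
- wedge: Steel wedge 65 mm long, 16 high, between bar and fence, narrow end to the stage's -x. Slides only along its own x, which is the stage's -x turned 12 deg counterclockwise (from above), closing on the bar (2.5 N friction). Tab on it: 14 (x) x 20 (y) mm, 15 to 46 mm above the origin (under the tab, 12 mm over the bench). Meets the bar 28-40 mm on, at stage (-5, 2) mm; 15 N more jams it; it stays.
- spare_wedge: The same thumb wedge on the other, empty stage: leave it alone. Origin and axes as for the wedge.

How it is judged:
On the way, in this order (a step that is already met when the one before it is completed fails the run):
1. the bar with the specimen mount is home against its stop (within 10 mm) (x of bar in the frame of stage above 0.02 m), for 0.1 s.
2. the wedge presses on the bar with more than 5 N (contact force between wedge and bar above 5 N), for 0.2 s.
At the end, for the whole second after the job is handed in: The bar with the specimen mount is within 10 mm of its home position, the wedge stays jammed against it with more than 5 N of its own, and both are at rest (x of bar in the frame of stage above 0.02 m and contact force between wedge and bar above 5 N and linear speed of each of wedge, bar below 0.01 m/s); the robot touches nothing.
It fails at once if the wedge of the empty stage is moved by more than 10 mm (distance of spare_wedge from where it was at the start of the episode above 0.01 m).
It also fails if it takes over 40 s, if anything falls off the work surface, if the arm or the gripper's body presses on something with over 40 N, if the wrist force passes 120 N, or if a joint passes its speed limit or range.

## Working session

There is one attempt and no reset: what is moved stays moved. The work goes in short steps, Python scripts to look and compute and a shell command to move; the robot and the scene stay as the last step left them, time stands still between calls to the robot, and variables do not carry over. Pictures are saved under pics/ and viewed, at most 10 in all, crops included, and the job is handed in when it is done.

```bash
mkdir -p pics; cat > h.py <<'E'
import numpy as np, cv2
from bench import status, grab_frame, camera_model, r
def world(name, uv, depth):
    m=camera_model(name); K=np.array(m["K"],float); D=np.array(m["D"],float)
    R=cv2.Rodrigues(np.array(m["rvec"],float))[0]; t=np.array(m["tvec"],float)
    p=cv2.undistortPoints(np.array(uv,float).reshape(-1,1,2),K,D).reshape(-1,2)
    c=np.c_[p,np.ones(len(p))]*np.array(depth).reshape(-1,1)
    return (c-t.ravel())@R
def cloud(name,depth):
    v,u=np.mgrid[:384,:512]
    return world(name,np.c_[u.ravel(),v.ravel()],depth.ravel()).reshape(384,512,3)
def plane(name,uv,z):
    o=world(name,uv,np.zeros(len(uv))); d=world(name,uv,np.ones(len(uv)))-o
    return o+d*((z-o[:,2])/d[:,2])[:,None]
E
python3 - <<'E'
from h import *
for n in("top","side"):
    p,d=grab_frame(n); cv2.imwrite(f"pics/{n}0.png",p[:,:,::-1]); np.savez(f"{n}0.npz",p=p,d=d)
print(status.get_obs(), r.pinch_z)
E
```

```text
{'clock': 0.1, 'joints': array([ 1.18390043,  0.47770561,  0.02235529,  1.55634636, -0.01152822,
        1.10933396, -0.08311103]), 'qvel': array([ 0.00247433, -0.00411893, -0.00073146, -0.00290605,  0.00041696,
       -0.00179182, -0.00103636]), 'tau': array([ 4.81621057e-03, -5.97756422e+01,  1.61371775e+00, -2.81953794e+01,
        1.27825429e-02,  5.00193695e-03,  2.88025501e-05]), 'tcp_pos': array([ 0.18559856, -0.64841802,  0.23043375]), 'orientation': array([-3.10950571e+00, -4.36264956e-01,  5.20470655e-04]), 'contact_force': array([ 0.5665714 , -0.58611062,  0.30272642]), 'moment': array([ 0.01820491,  0.01139301, -0.00781591]), 'gripper_force': 0.0, 'grip_width': 0.08510625712914167} 0.0187
```

View pics/top0.png

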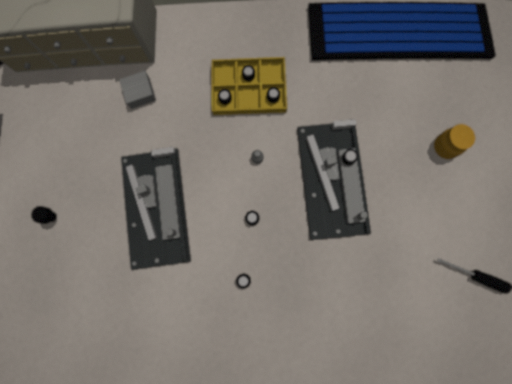

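View pics/side0.png

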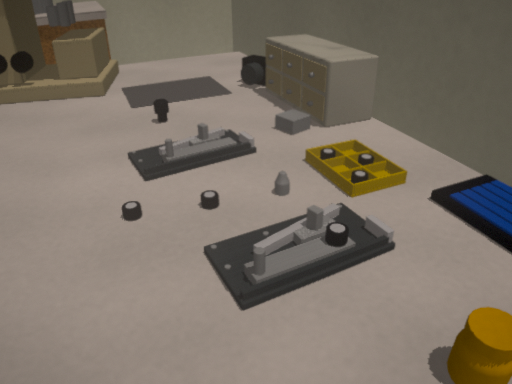

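The right stage in the top view is the target: mount at (349,157), post at (362,216), tab near (328,160), stop at (345,124). The left stage is empty. Next I'll measure it.

```bash
python3 - <<'E'
from h import *
z=np.load("top0.npz"); p,d=z["p"],z["d"]; C=cloud("top",d)
print("bench z",np.median(C[250:300,380:420,2]))
def top(u0,u1,v0,v1,lo,hi,l):
    s=C[v0:v1,u0:u1].reshape(-1,3); s=s[(s[:,2]>lo)&(s[:,2]<hi)]
    print(l,len(s),s.mean(0).round(4) if len(s) else '', s.min(0).round(3),s.max(0).round(3)) if len(s) else print(l,0)
top(350,375,205,228,.052,.075,"post")
top(315,342,145,175,.05,.075,"tab")
top(338,362,145,170,.043,.06,"mount")
top(325,362,115,135,.024,.045,"stop")
top(125,160,175,205,.05,.075,"sparetab")
for (a,b) in((290,380),(115,195)):
    m=np.zeros((384,512),np.uint8); s=p.max(2)<85; m[115:275,a:b]=s[115:275,a:b]
    m=cv2.morphologyEx(m,cv2.MORPH_OPEN,np.ones((3,3)))
    c=cv2.convexHull(max(cv2.findContours(m,0,2)[0],key=cv2.contourArea)).reshape(-1,2)
    w=plane("top",c,.012); print(cv2.minAreaRect((w[:,:2]*1000).astype(np.float32)))
    print(cv2.boxPoints(cv2.minAreaRect((w[:,:2]*1000).astype(np.float32))).round())
z=np.load("side0.npz"); C=cloud("side",z["d"])
top(250,270,243,260,.055,.075,"post s")
top(303,326,203,222,.05,.075,"tab s")
top(323,350,222,240,.043,.06,"mount s")
E
```

```text
bench z 0.0009278624894003961
post 47 [ 0.5078 -0.2106  0.0618] [ 0.502 -0.217  0.054] [ 0.513 -0.205  0.065]
tab 82 [ 0.617  -0.1577  0.0579] [ 0.609 -0.169  0.051] [ 0.625 -0.148  0.062]
mount 181 [ 0.6279 -0.1969  0.0491] [ 0.614 -0.212  0.043] [ 0.643 -0.183  0.052]
stop 191 [ 0.6994 -0.1974  0.0306] [ 0.68  -0.22   0.024] [ 0.711 -0.171  0.036]
sparetab 83 [0.5707 0.2146 0.0574] [0.562 0.205 0.051] [0.579 0.226 0.061]
((588.8213500976562, -167.013671875), (239.12110900878906, 124.98171997070312), 3.8116815090179443)
[[ 465. -113.]
 [ 474. -237.]
 [ 712. -221.]
 [ 704.  -97.]]
((539.9822998046875, 200.9444580078125), (238.46768188476562, 123.71669006347656), 6.583962440490723)
[[414. 249.]
 [429. 126.]
 [666. 153.]
 [651. 276.]]
post s 105 [ 0.5056 -0.2158  0.0599] [ 0.5   -0.221  0.055] [ 0.512 -0.208  0.063]
tab s 143 [ 0.6132 -0.1617  0.0556] [ 0.605 -0.171  0.05 ] [ 0.623 -0.15   0.059]
mount s 294 [ 0.6238 -0.2023  0.0473] [ 0.61  -0.216  0.043] [ 0.64  -0.185  0.049]
```

Everything is consistent: the stage sits at (589,-167) mm with yaw 3.8°. In its frame the post is at (-84,-38), so the bar is about 49 mm short. The tab is at (28.6,7.4), about 34 mm before contact. Next: a helper that turns stage targets into tool shifts.

```bash
cat >> h.py <<'E'
A=np.deg2rad(3.8); S=np.array([[np.cos(A),-np.sin(A)],[np.sin(A),np.cos(A)]]); O=np.array([.589,-.167])
def rows(*targets):  # (stage x, y, world z) in mm -> tool shift in mm
    o=status.get_obs(); R=cv2.Rodrigues(o["orientation"])[0]
    q=(S.T@(o["tcp_pos"][:2]-O))*1000
    print("tcp stage",q.round(1),"z",o["tcp_pos"][2].round(4),"toolx yaw",np.degrees(np.arctan2(R[1,0],R[0,0])).round(1),"F",o["contact_force"].round(1),"w",o["grip_width"])
    for t in targets:
        w=np.r_[O+S@np.array(t[:2])/1000,t[2]/1000]
        print(t,(R.T@(w-o["tcp_pos"])*1000).round(1))
E
python3 -c "
from h import *
rows((-130,-38,230),(-130,-38,40))"
```

```text
tcp stage [-434.4 -453.6] z 0.2304 toolx yaw 16.0 F [ 0.6 -0.6  0.3] w 0.08510625712914167
(-130, -38, 230) [ 385.2 -342.1    1. ]
(-130, -38, 40) [ 385.2 -341.8  191. ]
```

```bash
python3 -m creep '0 0 0.213 385 -342 0 -1;0 0 0.213 385 -342 0 -1;0 0 0.213 385 -342 0 -1;0 0 0.213 385 -342 0 -1;0 0 0.213 385 -342 0 -1;0 0 0.213 385 -342 0 -1;0 0 0.213 385 -342 0 -1;0 0 0.213 385 -342 0 -1;0 0 0.213 385 -342 0 -1;0 0 0.213 385 -342 0 -1' 30; python3 -c "
from h import *
rows((-130,-38,100),(-130,-38,40))"
```

```text
clock: 1.35
tcp_pos: [0.4619, -0.2136, 0.2311]
orientation: [-3.14, -0.107, 0.001]
contact_force: [-0.1, -0.8, -0.1]
grip_width: -0.0001
gripper_force: 0.0
tcp stage [-129.9  -38.1] z 0.2311 toolx yaw 3.9 F [-0.1 -0.8 -0.1] w -0.00011513763623681054
(-130, -38, 100) [-0.000e+00 -1.000e-01  1.311e+02]
(-130, -38, 40) [  0.   -0.  191.1]
```

```bash
python3 -m creep '0 0 0 0 0 60 -1;0 0 0 0 0 120 -1;0 0 0 0 0 160 -1;0 0 0 0 0 190 -1;0 0 0 0 0 190 -1'; python3 - <<'E'
from h import *
rows()
p,d=grab_frame("side"); cv2.imwrite("pics/s1.png",cv2.resize(p[150:330,150:450,::-1],None,fx=2.5,fy=2.5))
E
```

```text
clock: 1.98
tcp_pos: [0.4588, -0.2158, 0.0393]
orientation: [-3.139, -0.098, 0.009]
contact_force: [0.1, -0.7, 0.0]
grip_width: -0.0
gripper_force: 0.0
tcp stage [-133.2  -40.1] z 0.0393 toolx yaw 3.6 F [ 0.1 -0.7  0. ] w -2.4721213587286535e-05
```

View pics/s1.png

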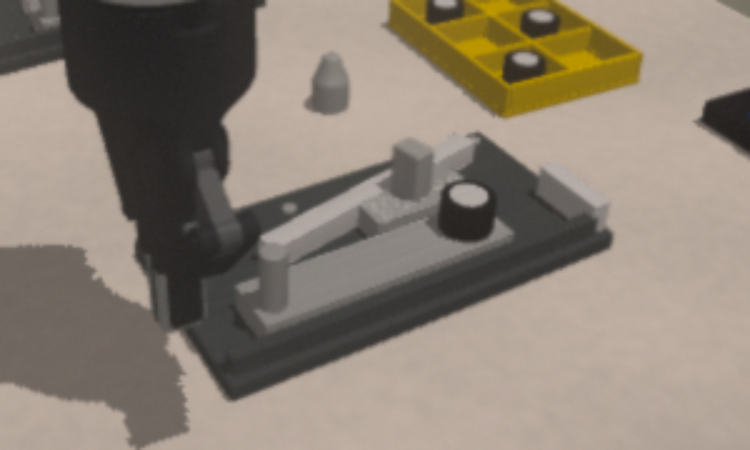

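The shut fingers stand just behind the post (about (275,265) in the crop) and in line with it. Now the push.

```bash
python3 -m creep '0 0 0 20 -2 0 -1;0 0 0 30 -2 0 -1;0 0 0 38 -2 0 -1;0 0 0 46 -2 0 -1;0 0 0 54 -2 0 -1;0 0 0 60 -2 0 -1;0 0 0 66 -2 0 -1;0 0 0 70 -2 0 -1;0 0 0 73 -2 0 -1;0 0 0 74 -2 0 -1'; python3 -c "
from h import *
rows()"
```

```text
clock: 3.28
tcp_pos: [0.5356, -0.2074, 0.0412]
orientation: [3.14, 0.103, -0.0]
contact_force: [-2.6, -0.6, 0.8]
grip_width: -0.0001
gripper_force: 1.0
tcp stage [-56.  -36.7] z 0.0412 toolx yaw 3.8 F [-2.6 -0.6  0.8] w -9.314320672205821e-05
```

```bash
python3 -m creep '0 0 0 2 0 0 -1;0 0 0 3 0 0 -1;0 0 0 3 0 0 -1'; python3 -c "
from h import *
rows()"; python3 -m creep '0 0 0 2 0 0 -1;0 0 0 2 0 0 -1'; python3 -c "
from h import *
rows()"
```

```text
clock: 3.65
tcp_pos: [0.5386, -0.2071, 0.0413]
orientation: [-3.14, -0.103, -0.0]
contact_force: [-2.4, -1.5, -0.3]
grip_width: -0.0002
gripper_force: 0.7
tcp stage [-52.9 -36.7] z 0.0413 toolx yaw 3.8 F [-2.4 -1.5 -0.3] w -0.00023406342516449607
clock: 3.9
tcp_pos: [0.539, -0.2071, 0.0411]
orientation: [-3.14, -0.103, 0.005]
contact_force: [-6.3, -1.5, 3.6]
grip_width: -0.0004
gripper_force: 2.9
tcp stage [-52.5 -36.7] z 0.0411 toolx yaw 3.7 F [-6.3 -1.5  3.6] w -0.00041501683160374787
```

The force rose while motion stalled at the expected home position. I'll press a bit more to confirm, then back off and lift.

```bash
python3 -m creep '0 0 0 3 0 0 -1;0 0 0 3 0 0 -1'; python3 -m creep '0 0 0 -10 0 0 -1;0 0 0 -25 0 0 -1;0 0 0 -25 0 -40 -1;0 0 0 -25 0 -80 -1;0 0 0 -25 0 -80 -1';python3 - <<'E'
from h import *
p,d=grab_frame("top"); C=cloud("top",d)
s=C[100:260,290:385].reshape(-1,3)
q=np.c_[(s[:,:2]-O)@S*1000,s[:,2]*1000]
for l,c in(("post",(-35,-38)),("tab",(28.6,7.4)),("mount",(85,-32))):
    m=(np.hypot(*(q[:,:2]-c).T)<20)&(q[:,2]>(43 if l=="mount" else 52))&(q[:,2]<70); print(l,m.sum(),q[m].mean(0).round(1),q[m].min(0).round(),q[m].max(0).round())
rows((53,12.5,120),(53,12.5,42))
E
```

```text
clock: 4.15
tcp_pos: [0.5391, -0.2073, 0.0408]
orientation: [-3.139, -0.101, 0.013]
contact_force: [-12.6, -1.2, 10.9]
grip_width: 0.0002
gripper_force: 6.5
clock: 4.78
tcp_pos: [0.5207, -0.209, 0.1246]
orientation: [3.138, 0.103, 0.011]
contact_force: [0.9, 0.2, -0.0]
grip_width: 0.0001
gripper_force: 0.0
post 38 [-32.9 -38.5  62.1] [-38. -46.  53.] [-28. -32.  65.]
tab 80 [28.6  7.5 58.3] [21. -4. 52.] [37. 17. 62.]
mount 180 [ 84.3 -32.2  48.9] [ 70. -47.  43.] [ 98. -18.  53.]
tcp stage [-72.2 -36.9] z 0.1228 toolx yaw 3.8 F [0.  0.9 0.4] w 0.00022913306358823262
(53, 12.5, 120) [125.2 -49.5   3.2]
(53, 12.5, 42) [124.9 -49.6  81.2]
```

The bar is home (mount at stage x 84, expected 85). Next I'll go behind the tab with the tool turned to the wedge axis.

```bash
python3 -m creep '0 0 -0.209 60 -25 0 -1;0 0 -0.209 127 -50 0 -1;0 0 -0.209 127 -50 0 -1;0 0 -0.209 127 -50 0 -1;0 0 -0.209 127 -50 0 -1';python3 - <<'E'
from h import *
rows((55,13,42))
p,d=grab_frame("side"); C=cloud("side",d).reshape(-1,3)
q=np.c_[(C[:,:2]-O)@S*1000,C[:,2]*1000]
m=(abs(q[:,0])<90)&(q[:,1]>10)&(q[:,1]<55)&(q[:,2]<70)&(q[:,2]>0)
for x in range(-80,90,20):
    k=m&(abs(q[:,0]-x)<10); print(x,k.sum(),np.percentile(q[k,2],[50,95,99]).round(),q[k][q[k,2]>20].mean(0).round(1))
E
```

```text
clock: 5.45
tcp_pos: [0.64, -0.1517, 0.1204]
orientation: [3.112, 0.427, -0.004]
contact_force: [-0.4, -0.3, -0.1]
grip_width: -0.0
gripper_force: 0.0
tcp stage [51.9 11.9] z 0.1204 toolx yaw 15.6 F [-0.4 -0.3 -0.1] w -4.77616847278543e-05
(55, 13, 42) [ 3.5 -0.5 78.4]
-80 300 [12. 13. 13.] [nan nan nan]
-60 217 [12. 14. 28.] [-58.6  11.3  27.5]
-40 168 [12. 28. 29.] [-39.2  13.2  27.8]
-20 165 [13. 28. 28.] [-19.5  15.6  27.7]
0 161 [27. 28. 29.] [-0.1 17.2 27.5]
20 178 [28. 57. 58.] [18.3 17.1 36. ]
40 26 [12. 50. 58.] [44.2 12.4 35.1]
60 85 [27. 29. 29.] [61.4 24.2 27.1]
80 197 [19. 28. 29.] [79.9 32.6 26.3]<stdin>:7: RuntimeWarning: Mean of empty slice.
  ret = um.true_divide(
```

The fence top is at 28 mm, so 42 mm is clear of it. Descending behind the tab, with a little extra margin.

```bash
python3 -m creep '0 0 0 7 0 0 -1;0 0 0 7 0 30 -1;0 0 0 7 0 60 -1;0 0 0 7 0 78 -1;0 0 0 7 0 78 -1;0 0 0 7 0 78 -1'; python3 - <<'E'
from h import *
rows((46.6,11.2,42),(12.7,4,42))
p,d=grab_frame("side"); cv2.imwrite("pics/s2.png",cv2.resize(p[150:330,150:450,::-1],None,fx=2.5,fy=2.5))
E
```

```text
clock: 6.25
tcp_pos: [0.6496, -0.1485, 0.0444]
orientation: [3.112, 0.43, 0.003]
contact_force: [0.3, -0.0, 0.6]
grip_width: 0.0
gripper_force: 0.0
tcp stage [61.7 14.4] z 0.0444 toolx yaw 15.7 F [ 0.3 -0.   0.6] w 1.6286017984176143e-05
(46.6, 11.2, 42) [-15.4   0.1   2.4]
(12.7, 4, 42) [-50.1   0.1   2.4]
```

View pics/s2.png

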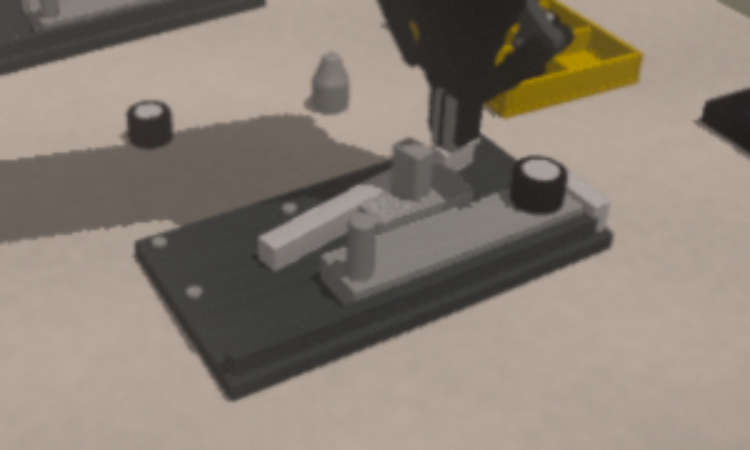

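The bar is home, with the mount beside the stop. The fingers (455,130) stand clear behind the tab (410,170). Contact comes at a shift of about -15 mm, and the jam at about -50.

```bash
python3 -m creep '0 0 0 -8 0 2 -1;0 0 0 -14 0 2 -1;0 0 0 -19 0 2 -1;0 0 0 -24 0 2 -1;0 0 0 -29 0 2 -1;0 0 0 -34 0 2 -1;0 0 0 -38 0 2 -1;0 0 0 -41 0 2 -1;0 0 0 -43 0 2 -1;0 0 0 -44 0 2 -1'; python3 -c "
from h import *
rows()"; python3 -m creep '0 0 0 -3 0 0 -1;0 0 0 -5 0 0 -1;0 0 0 -6 0 0 -1;0 0 0 -6 0 0 -1'; python3 -c "
from h import *
rows()"
```

```text
clock: 7.55
tcp_pos: [0.6064, -0.1603, 0.0414]
orientation: [3.112, 0.43, 0.0]
contact_force: [3.3, 0.1, 1.3]
grip_width: -0.0003
gripper_force: 1.3
tcp stage [17.8  5.5] z 0.0414 toolx yaw 15.7 F [3.3 0.1 1.3] w -0.00025374065183257047
clock: 8.05
tcp_pos: [0.6009, -0.1618, 0.0413]
orientation: [3.112, 0.43, 0.001]
contact_force: [4.7, -0.3, 0.3]
grip_width: -0.0001
gripper_force: 2.0
tcp stage [12.2  4.4] z 0.0413 toolx yaw 15.7 F [ 4.7 -0.3  0.3] w -5.6111559409403124e-05
```

```bash
python3 -m creep '0 0 0 -2 0 0 -1;0 0 0 -4 0 0 -1;0 0 0 -5 0 0 -1;0 0 0 -5 0 0 -1'; python3 -c "
from h import *
rows()"; python3 -m creep '0 0 0 -2 0 0 -1;0 0 0 -4 0 0 -1;0 0 0 -4 0 0 -1'; python3 -c "
from h import *
rows()"
```

```text
clock: 8.55
tcp_pos: [0.5985, -0.1622, 0.0414]
orientation: [-3.112, -0.432, -0.008]
contact_force: [11.2, 0.6, -5.5]
grip_width: -0.0002
gripper_force: 5.3
tcp stage [9.8 4.2] z 0.0414 toolx yaw 15.8 F [11.2  0.6 -5.5] w -0.00018018017313808248
clock: 8.93
tcp_pos: [0.5965, -0.1625, 0.0416]
orientation: [-3.111, -0.433, -0.014]
contact_force: [16.3, 1.7, -10.3]
grip_width: -0.0001
gripper_force: 7.7
tcp stage [7.7 4. ] z 0.0416 toolx yaw 15.9 F [ 16.3   1.7 -10.3] w -7.753262681271544e-05
```

Force is rising while motion is nearly stopped, so the wedge is seating. Pressing on to about 30–35 N.

```bash
python3 -m creep '0 0 0 -3 0 0 -1;0 0 0 -6 0 0 -1;0 0 0 -8 0 0 -1;0 0 0 -8 0 0 -1'; python3 -c "
from h import *
rows()"; python3 -m creep '0 0 0 -3 0 0 -1;0 0 0 -6 0 0 -1;0 0 0 -6 0 0 -1'; python3 -c "
from h import *
rows()"
```

```text
clock: 9.43
tcp_pos: [0.5927, -0.1632, 0.0418]
orientation: [-3.11, -0.436, -0.026]
contact_force: [26.0, 3.4, -21.2]
grip_width: 0.0002
gripper_force: 12.8
tcp stage [4.  3.6] z 0.0418 toolx yaw 15.9 F [ 26.    3.4 -21.2] w 0.000231019044443216
clock: 9.8
tcp_pos: [0.59, -0.1634, 0.0425]
orientation: [-3.11, -0.438, -0.035]
contact_force: [32.0, 5.9, -24.3]
grip_width: 0.0001
gripper_force: 16.0
tcp stage [1.2 3.5] z 0.0425 toolx yaw 16.0 F [ 32.    5.9 -24.3] w 0.00013802229622231855
```

32 N is well past the jam threshold. Backing off and lifting, then checking.

```bash
python3 -m creep '0 0 0 10 0 0 -1;0 0 0 25 0 0 -1;0 0 0 35 0 0 -1;0 0 0 35 0 -40 -1;0 0 0 35 0 -90 -1;0 0 0 35 0 -90 -1;0 0 0 35 0 -90 -1'; python3 - <<'E'
from h import *
rows()
p,d=grab_frame("side"); cv2.imwrite("pics/s3.png",cv2.resize(p[150:330,150:450,::-1],None,fx=2.5,fy=2.5))
C=cloud("side",d).reshape(-1,3)
q=np.c_[(C[:,:2]-O)@S*1000,C[:,2]*1000]
for l,c in(("post",(-35,-38)),("tab",(-5,2)),("mount",(85,-32))):
    m=(np.hypot(*(q[:,:2]-c).T)<20)&(q[:,2]>(43 if l=="mount" else 55))&(q[:,2]<66); print(l,m.sum(),q[m].mean(0).round(1),q[m].min(0).round(),q[m].max(0).round())
E
```

```text
clock: 10.68
tcp_pos: [0.6107, -0.1589, 0.1305]
orientation: [-3.112, -0.429, 0.004]
contact_force: [-0.5, 0.3, -0.6]
grip_width: 0.0
gripper_force: 0.0
tcp stage [22.2  6.6] z 0.1305 toolx yaw 15.7 F [-0.5  0.3 -0.6] w 3.602323980328855e-05
post 106 [-38.8 -43.   59.9] [-44. -48.  55.] [-31. -34.  63.]
tab 107 [-8.9 -2.6 57.3] [-16. -12.  55.] [ 0.  7. 59.]
mount 248 [ 80.7 -37.3  47.2] [ 68. -50.  43.] [ 98. -22.  50.]
```

View pics/s3.png

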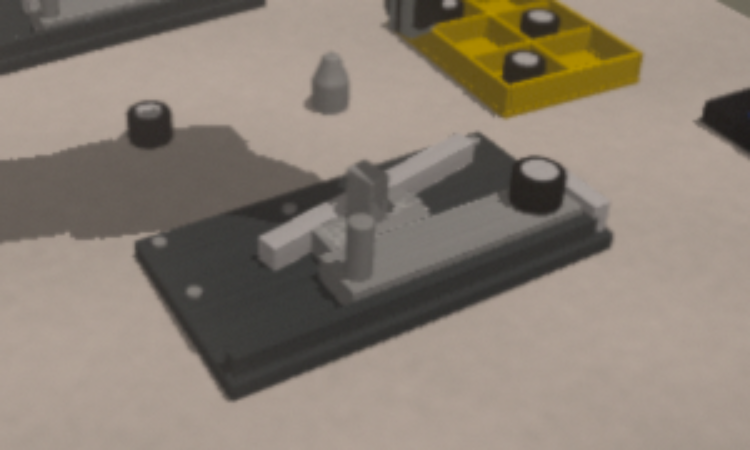

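The tab (365,190) sits at the contact position once the side camera's usual offset of about (-4,-5) mm is allowed for. The mount (540,185) is still at home, and the gripper is clear at z = 130 mm.

```bash
python3 -c "
from bench import r
print(r.hand_in())"
```

```text
the job is handed in; nothing more can be done
None
```

I pushed the bar with the specimen mount home against its stop, drove the wedge in with about 32 N, released it, and handed the job in with the gripper clear and the other stage untouched; no verdict was returned, and the wedge's own holding force could not be measured directly.

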